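# Return the metal finds to the dry cabinet and close it up

### The arm

A 6-joint arm with a two-finger parallel gripper is mounted at the origin on the work surface. World frame = base frame: x ahead of the robot, y to its left, z up, the work surface at z = 0. Lengths are in m, angles in degrees, forces in N, time in s.
With the tool pointing down it reaches from about 0.375 to 0.9 m from the base axis. Payload 3.1 kg.
Tool frame: the origin (TCP) lies on the centre line of the jaws, within the pads' length; the fingertips stand 25 mm ahead of it and the grasp point (between the pads) lies 6 mm ahead of it; z points along the fingers, y is the line along which they close (so a half turn about z gives the same grasp; the last joint's range is limited). The gripper opens to 87 mm and grips with 3 to 60 N. Pads are 19 mm wide; open, the fingers measure 117 mm over their backs; the gripper's body (75 mm by 190 mm) begins 51 mm behind the grasp point.
Start: joints at [-74.284, 30.224, 82.088, -0, 67.689, -10.227], TCP at [0.273, -0.562, 0.248] pointing down, gripper open.
Joint ranges: [-176.69, 176.69], [-43.24, 126.21], [12.49, 139.97], [-82, 262], [0, 151.66], [-163.58, 163.58]. Speed limits (degrees/s): [159.86, 159.86, 180, 180, 180, 180].

### API

Orientations are given as a 3x3 rotation matrix whose columns are the frame's x, y, z axes.
In Python, from rig import read_state, capture, camera_params, hand_in gives the robot as it stands.
- The arm moves only by the tool apply_moves, never from a script. Its argument "rows" is a list of rows, each an object of numbers: "x", "y", "z": the shift along the tool's x, y, z in mm; "rx", "ry", "rz": the turn, a rotation vector about the tool's x, y, z in units of 6 degrees (1.0 is 6 degrees); "claw": the closure in counts, from 0 (fully open) to 255 (shut). A call has 1 to 10 rows; each row is the pose to reach, as a shift and turn from the pose commanded when the call began, along the tool's axes at that moment; what a row does not reach only later rows make up. A row lasts 1/8 s, in which the tool goes at most 62.5 mm and 10.7 degrees, less where a joint would pass 70% of its speed; a pose out of reach is approached as far as the arm can. A call with a gripper value outside its range is refused whole. The fingers move at their own pace and stop on an object; the grip force is fixed at half the most. Time passes only in rows, so rows that repeat a pose let the fingers close. It gives the time, the measured TCP pose, the force, the opening and the grip force at its end, in the units of the state.
- read_state(): the state, without advancing time (a new reading comes with each control period).
- capture(name): name is "side" or "top"; returns (picture, depth): 384x512x3 uint8, red, green, blue; 384x512 float32, m along the optical axis (not along the pixel's ray), 0 where there is no reading.
- camera_params(name): a dict with "fx", "fy", "cx", "cy" (pixels), "xyz" and "orientation" of the camera in the world. Camera axes: x right, y up, looking along -z (the intrinsics and any distortion apply to the point x, -y, -z); pixel columns grow to the right and rows downward; lengths in m; the calibration is good to about 2 mm. A picture is of the moment at which its call begins. camera_params takes no time and is no camera call.
- hand_in(): hands the job in; it is judged then, once.
The state is a dict: "time_s": time; "joint_positions": joint angles; "qvel": joint speeds; "tau": joint torques, N m; "position": TCP position; "tcp_rot": TCP orientation; "force": force on the tool from outside, world axes, zero at the start; "moment": the same for the moment, N m; "opening": opening from 0.0 (shut) to 1.0 (fully open); "grasp_force": force on a finger pad.
Only numpy, scipy, OpenCV 4.12 (cv2) and the standard library are available. Lean on these libraries where they do the work, as an engineer would, in place of code of your own. Each camera call takes 0.05 s, during which the arm holds its last target. There are 200 camera calls.

### The job

The box of metal finds has been recorded: take that oblong lidded box out of the open carton and set it down gently, flat in the pulled-out tray of the dry cabinet beside the silica-gel canister. Then slide the tray fully home and push the cabinet door shut, without slamming it, until it goes over its roller catch and stays seated. Leave the jar and the small pot in the carton and the bottle on the table where they are, and keep the canister standing in the tray.

Things in the scene. Friction and masses are not known exactly. Their poses are not given: they have to be found in the camera images.
- cabinet: Dry cabinet standing to the robot's right: clear panels, white frame, 260 deep (x) x 280 wide (y) x 270 mm high, fixed. Origin at the centre of its underside; x axis from front to back (the tray slides in along +x), y to the left of someone facing its front, the end farther from the robot. Front plane at x = -130 mm. The tray runs in its top; the door is on the front.
- tray (a joint): How far the tray has been pushed in, m: 0 = pulled right out, 0.190 = fully home against its stop. It starts between 0 and 0.02, slides with about 1.5 N friction and stays where it is left.
- tray_front (a point): Centre of the outer face of the tray's upright front panel (236 mm wide, 40 mm high, 4 mm thick); axes as the cabinet's, moves with the tray, 221 mm above the table. When the tray is home this face is 2 mm proud of the cabinet's front plane and 6 mm behind the shut door; the cabinet's roof (8 mm thick) then has its underside 41 mm and its top 49 mm above this point.
- tray_floor (a point): Centre of the upper side of the floor of the aluminium tray, 205 mm above the table; axes as the cabinet's, moves with the tray, 117.5 mm behind tray_front. Inside the tray measures 227 mm (x) by 228 mm (y); side and rear walls are 4 mm thick and rise 15 mm above the floor, the front panel rises 36 mm.
- door (a joint): Opening angle of the door, rad: 0 = shut and seated on its catch; starts at 1.5 to 1.72. It stays where it is left (hinge friction 0.15 N m). A sprung roller catch resists over the last 18 mm of travel at the free edge, from 0.07 rad, most at 0.06 rad where it needs 6 N at the free edge; from 0.025 rad inwards it draws the door in and holds it at 0. The door strikes the tray if that is still out.
- door_hinge (a point): Point on the door's upright hinge axis, level with the door's top edge (262 mm above the table), at cabinet x = -134, y = +140 mm. Axes turn with the door: x from its outer to its inner face, y from free edge to hinge. White frame with a clear pane, 278 mm wide, 14 mm thick, bottom edge 18 mm above the table, outer face 18 mm from the axis. It opens to cabinet -x, then +y.
- door_free (a point): Point on the door's outer face, 30 mm from the free edge and 30 mm below the top edge, 232 mm above the table, turning with the door: x axis into the face, y axis towards the hinge. A steel pull knob 20 mm wide stands 22 mm out of the outer face, 16 mm from the free edge and 140 mm above the table. On the inner face a small steel catch tongue stands 34 mm out, 70 mm above the table.
- finds_box_center (a point): Centre of the box of metal finds: white plastic box with a lid, 62 mm (its x) x 44 mm (its y) x 44 mm high, 0.13 to 0.25 kg, loose; the only oblong box in the carton. Stands upright on the carton's floor. Fragile contents.
- carton: Open buff cardboard archive carton, fixed, standing on a thin tan tray: 210 (x) x 310 (y) mm outside, walls 4 mm thick with the rim 67 mm above the table, inner floor 9 mm above the table. Origin on the table under its centre. It holds the finds box, the jar and the pot in a row along its y axis, in any order, about 90 mm apart.
- jar: Round lidded glass jar in the carton, 44 mm across, 55 mm high; origin at the centre of its underside. Leave alone.
- pot: Small round terracotta bowl in the carton, 56 mm across the rim, 34 mm high; origin at the centre of its underside. Leave alone.
- canister: Round aluminium silica-gel canister standing in the tray, 44 mm across, 40 mm high, loose, anywhere across the tray's width, so that the finds box fits on one side of it at least; origin at the centre of its underside. It rides in with the tray.
- bottle: Tall white plastic bottle standing on the table outside the open door, on its hinge side, 50 mm across, 170 mm high; origin at the centre of its underside. Leave alone.
There are look-alikes about, which are no part of the job. What is shaped like the part that bears finds_box_center but blue or purple is not meant.

How it is judged (in metres and radians):
On the way, in this order (a step that is already met when the one before it is completed fails the run):
1. the finds box stands flat in the tray, let go, with the canister upright beside it (x of finds_box_center in the frame of tray_front between 0.02 and 0.22 m and y of finds_box_center in the frame of tray_front between -0.1 and 0.1 m and z of finds_box_center in the frame of tray_front between -0.002 and 0.014 m and angle between finds_box_center's own z axis and vertical below 0.12 rad and x of canister in the frame of tray_front between 0.01 and 0.24 m and z of canister in the frame of tray_front between -0.024 and -0.006 m and angle between canister's own z axis and vertical below 0.15 rad and contact force between the fingers and finds_box below 0.1 N), for 0.2 s.
2. the tray is pushed fully home with the box and canister in it (x of finds_box_center in the frame of tray_front between 0.02 and 0.22 m and y of finds_box_center in the frame of tray_front between -0.1 and 0.1 m and z of finds_box_center in the frame of tray_front between -0.002 and 0.014 m and angle between finds_box_center's own z axis and vertical below 0.12 rad and x of canister in the frame of tray_front between 0.01 and 0.24 m and z of canister in the frame of tray_front between -0.024 and -0.006 m and angle between canister's own z axis and vertical below 0.15 rad and value of joint tray above 0.183 m), for 0.2 s.
3. the door is shut and seated on its catch (value of joint door below 0.012 rad and value of joint tray above 0.183 m), for 0.2 s.
At the end, for the whole second after the job is handed in: The finds box stands flat (within 0.12 rad) on the tray's floor and the canister upright (within 0.15 rad) on it too, the tray is home (joint above 0.183 m), the door is seated on its catch (joint below 0.012 rad), and all is released and at rest (all of step 1 and all of step 3 and linear speed of finds_box below 0.02 m/s); the robot touches nothing.
It fails at once if the finds box is let fall (faster than 0.6 m/s while not held) (linear speed of finds_box above 0.6 m/s and contact force between the fingers and finds_box below 0.1 N).
It fails at once if the door is slammed (still swinging shut faster than 2.5 rad/s in the last half radian before the catch) (velocity of joint door below -2.5 rad/s and value of joint door between 0.06 and 0.5 rad).
It fails at once if the canister is tipped (angle between canister's own z axis and vertical above 0.5 rad).
It fails at once if the jar or the pot is shoved more than 40 mm or tipped (distance of any of jar, pot from where it was at the start of the episode above 0.04 m or angle between any of jar, pot's own z axis and vertical above 0.5 rad).
It fails at once if the bottle is shoved more than 40 mm or tipped (distance of bottle from where it was at the start of the episode above 0.04 m or angle between bottle's own z axis and vertical above 0.5 rad).
It also fails if it takes over 72 s, if anything falls off the work surface, if the arm or the gripper's body presses on something with over 40 N, if the wrist force passes 120 N, or if a joint passes its speed limit or range.

## Working session

There is one attempt and no reset: what is moved stays moved. The work goes in short steps, Python scripts to look and compute and a tool call to move; the robot and the scene stay as the last step left them, time stands still between calls to the robot, and variables do not carry over. Pictures are saved under pics/ and viewed, at most 10 in all, crops included, and the job is handed in when it is done.

Besides the shell and the picture viewer there is one more tool, called after "Emit:" by a JSON object that holds its "api" and its "payload". apply_moves: Moves the arm, as the interface text tells. Its arguments: {"type":"object","properties":{"rows":{"type":"array"}},"required":["rows"]}

```bash
mkdir -p pics
cat > h.py <<'E'
import numpy as np, cv2
from rig import read_state, capture, camera_params, hand_in
def snap(n,f):
    p,d=capture(n); cv2.imwrite(f'pics/{f}.png',p[:,:,::-1]); np.save(f'pics/{f}.npy',d); return p,d
def world(n,d,u,v,z=None):
    c=camera_params(n); R=np.array(c['orientation']).reshape(3,3); t=np.array(c['xyz'])
    k=np.array([(u-c['cx'])/c['fx'],-(v-c['cy'])/c['fy'],-1.0])
    if z is not None:
        r=R@k; return t+r*(z-t[2])/r[2]
    return t+R@k*d[int(v),int(u)]
E
python3 - <<'E'
from h import *
for n in('side','top'):
    print(n,camera_params(n)); snap(n,n+'0')
a=cv2.imread('pics/side0.png');b=cv2.imread('pics/top0.png')
cv2.imwrite('pics/s.png',cv2.resize(a,(800,600)));cv2.imwrite('pics/t.png',cv2.resize(b,(800,600)))
s=read_state();print(s['position'],s['tcp_rot'],s['opening'])
E
```

```text
side {'fx': 410.74254184542696, 'fy': 410.74254184542696, 'cx': 255.97139308156744, 'cy': 191.09322501732032, 'xyz': array([0.22249921, 0.70456485, 1.10975999]), 'orientation': array([[-0.89098063,  0.33822764, -0.30291184],
       [-0.45403984, -0.66541477,  0.59251245],
       [-0.00115792,  0.66545116,  0.74644049]])}
top {'fx': 485.9750483254258, 'fy': 485.9750483254258, 'cx': 250.54519768270438, 'cy': 183.8303917773509, 'xyz': array([ 0.33810469, -0.02891182,  1.65860218]), 'orientation': array([[ 0.00842713,  0.98426671, -0.17648801],
       [-0.9999299 ,  0.00976251,  0.00669943],
       [ 0.00831699,  0.17641918,  0.98427999]])}
[ 0.27326868 -0.56139387  0.24667711] [[ 8.99208111e-01  4.37520799e-01 -5.69509489e-04]
 [ 4.37521048e-01 -8.99206130e-01  1.91517771e-03]
 [ 3.25823659e-04 -1.97131572e-03 -9.99998004e-01]] 0.9977077726776828
```

View pics/s.png

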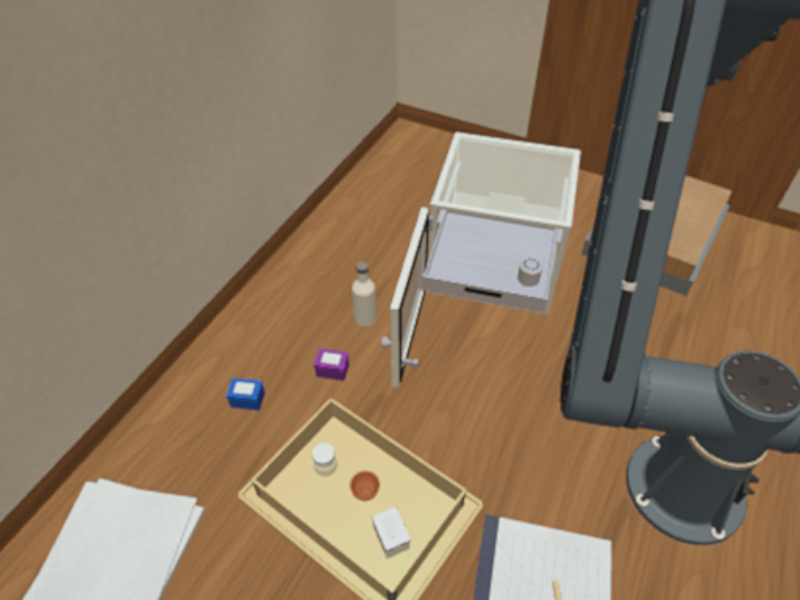

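View pics/t.png

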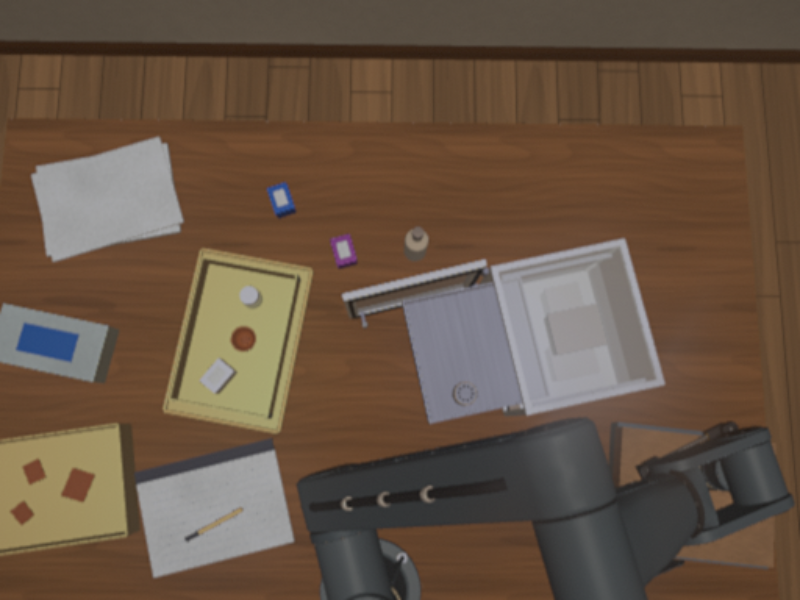

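The side view shows the white finds box at about (391,530) in the 800-px picture, with the canister at (530,270), the open door at (410,300) and the bottle at (364,300). In the top view the box is at (217,376), the canister at (465,394), the tray's front edge runs from (405,303) to (428,422), and the door's free edge is at (345,298). Next I'll measure these with depth from both views.

Run:
```python
from h import *
np.set_printoptions(precision=4,suppress=True)
k=.64
T=np.load('pics/top0.npy');S=np.load('pics/side0.npy')
def g(n,D,nm,pts):
    for u,v in pts: print(n,nm,(u,v),world(n,D,u*k,v*k))
g('top',T,'box',[(217,376)]);g('side',S,'box',[(391,525)])
g('top',T,'can',[(465,394)]);g('side',S,'can',[(530,264)])
g('top',T,'bottle',[(417,233)]);g('top',T,'jar',[(249,295)]);g('top',T,'pot',[(243,338)])
# clouds
def cloud(n,D):
    c=camera_params(n);v,u=np.mgrid[0:384,0:512];P=np.stack([(u-c['cx'])/c['fx'],-(v-c['cy'])/c['fy'],-np.ones_like(u)],-1)*D[...,None]
    return P@np.array(c['orientation']).T+c['xyz']
for n,D in(('top',T),('side',S)):
    P=cloud(n,D);c=world(n,D,*( (217*k,376*k) if n=='top' else (391*k,525*k)))
    m=(np.abs(P[...,:2]-c[:2]).max(-1)<.06)&(np.abs(P[...,2]-c[2])<.008)&(D>0)
    q=P[m]; r=cv2.minAreaRect((q[:,:2]*1000).astype(np.float32));print(n,'box rect',r,np.median(q[:,2]),len(q))
    c=world(n,D,*( (465*k,394*k) if n=='top' else (530*k,264*k)))
    m=(np.abs(P[...,:2]-c[:2]).max(-1)<.03)&(np.abs(P[...,2]-c[2])<.008)&(D>0)
    q=P[m];r=cv2.minAreaRect((q[:,:2]*1000).astype(np.float32));print(n,'can',r,np.median(q[:,2]),len(q))
    # door top, cabinet roof
    m=(P[...,2]>.252)&(P[...,2]<.275)&(P[...,0]>.25)&(P[...,1]>-.65)&(P[...,1]<.2)
    q=P[m];print(n,'z262',len(q)); np.save(f'pics/z_{n}.npy',q)
    im=np.zeros((500,800),np.uint8)
A=cv2.resize(cv2.imread('pics/top0.png')[140:285,200:440],(800,483),interpolation=3)
cv2.imwrite('pics/c1.png',A)
```

```text
top box (217, 376) [0.4332 0.3257 0.0499]
side box (391, 525) [0.4336 0.3261 0.053 ]
top can (465, 394) [ 0.3928 -0.1762  0.2424]
side can (530, 264) [ 0.3939 -0.1738  0.2431]
top bottle (417, 233) [ 0.7168 -0.0896  0.1699]
top jar (249, 295) [0.6036 0.2623 0.0679]
top pot (243, 338) [0.519  0.2833 0.0031]
top box rect ((439.35498046875, 324.02069091796875), (45.011775970458984, 154.81381225585938), 51.27510452270508) 0.05247372828859842 240
top can ((396.1512451171875, -174.47093200683594), (40.31401824951172, 40.42085647583008), 0.5006693601608276) 0.24495791328955896 172
top z262 8741
side box rect ((429.2964172363281, 334.4913024902344), (43.867523193359375, 146.2390594482422), 51.5821647644043) 0.050854542951197956 412
side can ((393.7179870605469, -172.52496337890625), (41.61405563354492, 41.962650299072266), 17.235937118530273) 0.24205408455163113 139
side z262 5627
```

View pics/c1.png

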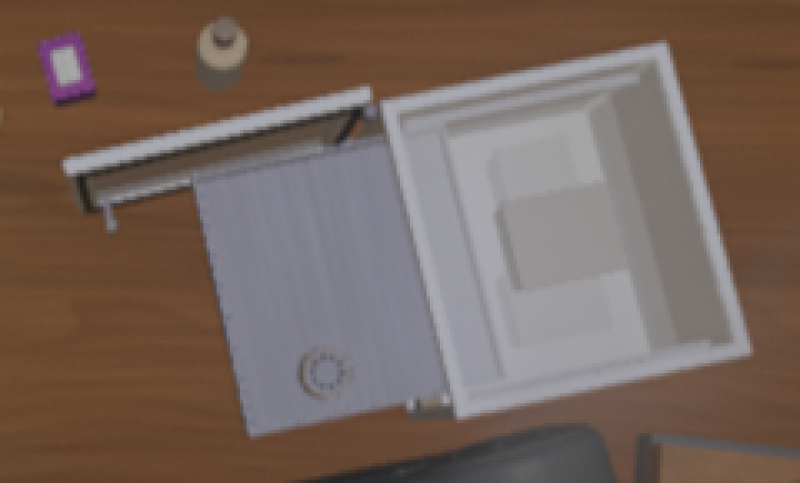

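The crop shows the cabinet roof corners at (383,101), (667,43), (750,352) and (456,417). The tray front's outer edge runs (193,178)–(250,436), the door's outer top edge (65,162)–(370,90), the canister is at (326,372), and the free space in the tray is on the door side.

```bash
cat >> h.py <<'E'
np.set_printoptions(precision=4,suppress=True)
def cloud(n,D):
    c=camera_params(n);v,u=np.mgrid[0:384,0:512];P=np.stack([(u-c['cx'])/c['fx'],-(v-c['cy'])/c['fy'],-np.ones_like(u)],-1)*D[...,None]
    return P@np.array(c['orientation']).T+c['xyz']
E
python3 - <<'E'
from h import *
W=lambda u,v,z:world('top',None,200+u/3.3333,140+v/3.3333,z)
for nm,z,pts in(('roof',.27,[(383,101),(667,43),(750,352),(456,417)]),('tray',.241,[(193,178),(250,436)]),('door',.262,[(65,162),(370,90)])):
    P=[W(u,v,z) for u,v in pts];print(nm);print(np.array(P))
    for a,b in zip(P,P[1:]): d=b-a;print(' len',np.hypot(*d[:2]),'ang',np.degrees(np.arctan2(d[1],d[0])))
for n,u,v in(('top',217,376),('side',391,525)):
    D=np.load(f'pics/{n}0.npy');P=cloud(n,D);c=np.array([.433,.326])
    m=(np.linalg.norm(P[...,:2]-c,axis=-1)<.046)&(P[...,2]>.046)&(P[...,2]<.06)
    nl,L=cv2.connectedComponents(m.astype(np.uint8),connectivity=4);q=P[L==L[int(v*.64),int(u*.64)]]
    # near dist to the carton box pot
    print(n,cv2.minAreaRect((q[:,:2]*1000).astype(np.float32)),np.median(q[:,2]),len(q))
    m=(P[...,2]>.06)&(P[...,2]<.075)&(np.abs(P[...,0]-.5)<.2)&(np.abs(P[...,1]-.28)<.2);q=P[m];print(' rim',cv2.minAreaRect((q[:,:2]*1000).astype(np.float32)))
E
```

```text
roof
[[ 0.6291 -0.226   0.27  ]
 [ 0.684  -0.4779  0.27  ]
 [ 0.4134 -0.5365  0.27  ]
 [ 0.3565 -0.2838  0.27  ]]
 len 0.25781845270619497 ang -77.71225371740029
 len 0.27686896153666896 ang -167.7821914455468
 len 0.25903806254142836 ang 102.69174941899519
tray
[[ 0.5638 -0.0605  0.241 ]
 [ 0.3392 -0.111   0.241 ]]
 len 0.23020661632245865 ang -167.34720288312374
door
[[ 0.5735  0.0519  0.262 ]
 [ 0.6406 -0.2158  0.262 ]]
 len 0.27596502650723265 ang -75.93574848790765
top ((435.9781494140625, 326.72845458984375), (45.011775970458984, 62.124237060546875), 51.27510452270508) 0.05323477266020382 242
 rim ((519.1967163085938, 292.25152587890625), (212.5807647705078, 310.7652587890625), 80.01277923583984)
side ((433.6094055175781, 330.8284912109375), (43.958961486816406, 62.65743637084961), 50.64224624633789) 0.05099362853807188 398
 rim ((516.7830200195312, 294.30816650390625), (212.4988250732422, 312.1612243652344), 80.10932922363281)
```

```bash
cat >> h.py <<'E'
from scipy.spatial.transform import Rotation as Ro
def go(x,y,z,yaw_y,s=None,R=None,p=None):
    """rows values to TCP x,y,z with tool y at world yaw_y deg, pointing down"""
    s=read_state(); R=np.array(s['tcp_rot']) if R is None else R; p=np.array(s['position']) if p is None else p
    a=np.radians(yaw_y);c,n=np.cos(a),np.sin(a)
    T=np.array([[-n,c,0],[c,n,0],[0,0,-1.]]); T[:,0]=np.cross(T[:,1],T[:,2])
    d=R.T@(np.array([x,y,z])-p)*1000; r=Ro.from_matrix(R.T@T).as_rotvec(degrees=True)/6
    print('xyz',d.round(1),'r',r.round(2)); return T
E
python3 - <<'E'
from h import *
R=np.array(read_state()['tcp_rot']);p=np.array([.273,-.562,.248])
go(.30,-.45,.40,-64,R=R,p=p)
go(.48,-.05,.42,30,R=R,p=p)
go(.435,.3275,.25,51.3,R=R,p=p)
E
```

```text
xyz [  73.3  -89.2 -151.8] r [-0.02 -0.   -0.01]
xyz [ 410.2 -370.2 -171.1] r [ -0.01  -0.02 -15.68]
xyz [ 534.8 -729.    -0.4] r [ -0.01  -0.02 -19.23]
```

Emit:
{"api": "apply_moves", "payload": {"rows": [{"z": -60}, {"x": 20, "y": -20, "z": -110}, {"x": 60, "y": -60, "z": -165}, {"x": 110, "y": -100, "z": -165, "rz": -1.5}, {"x": 160, "y": -145, "z": -170, "rz": -3}, {"x": 210, "y": -190, "z": -170, "rz": -4.5}, {"x": 260, "y": -235, "z": -170, "rz": -6}, {"x": 310, "y": -280, "z": -170, "rz": -7.5}, {"x": 360, "y": -325, "z": -170, "rz": -9}, {"x": 410, "y": -370, "z": -170, "rz": -10.5}]}}

```text
validation failed for argument at $.ro...
```

Run:
```python
from h import *
s=read_state();print(s['time_s'],s['position'],s['joint_positions']);go(.435,.3275,.20,51.3)
```

```text
0.1 [ 0.2733 -0.5614  0.2467] [-74.2843  30.2727  82.1494  -0.0018  67.6923 -10.2294]
xyz [ 534.3 -728.4   48.3] r [ -0.01  -0.02 -19.23]
```

Emit:
{"api": "apply_moves", "payload": {"rows": [{"x": 0, "y": 0, "z": -60, "rx": 0, "ry": 0, "rz": 0, "claw": 0}, {"x": 20, "y": -20, "z": -110, "rx": 0, "ry": 0, "rz": 0, "claw": 0}, {"x": 60, "y": -60, "z": -165, "rx": 0, "ry": 0, "rz": 0, "claw": 0}, {"x": 110, "y": -100, "z": -165, "rx": 0, "ry": 0, "rz": -1.5, "claw": 0}, {"x": 160, "y": -145, "z": -170, "rx": 0, "ry": 0, "rz": -3, "claw": 0}, {"x": 210, "y": -190, "z": -170, "rx": 0, "ry": 0, "rz": -4.5, "claw": 0}, {"x": 260, "y": -235, "z": -170, "rx": 0, "ry": 0, "rz": -6, "claw": 0}, {"x": 310, "y": -280, "z": -170, "rx": 0, "ry": 0, "rz": -7.5, "claw": 0}, {"x": 360, "y": -325, "z": -170, "rx": 0, "ry": 0, "rz": -9, "claw": 0}, {"x": 410, "y": -370, "z": -170, "rx": 0, "ry": 0, "rz": -10.5, "claw": 0}]}}

```text
time_s: 1.35
position: [0.4644, -0.0875, 0.4173]
tcp_rot: [[0.014, 1.0, -0.0], [1.0, -0.014, 0.0], [0.0, -0.0, -1.0]]
force: [1.0, -0.1, -0.5]
opening: 1.002
grasp_force: 0.0
```

Run:
```python
from h import *
s=read_state();print(s['time_s'],s['position'],s['joint_positions']);go(.435,.3275,.20,51.3)
```

```text
1.35 [ 0.4644 -0.0875  0.4173] [-24.2572   8.1576  88.454   -0.0025  83.3946 -23.4806]
xyz [414.6 -35.  217.4] r [-0.   -0.   -8.68]
```

Emit:
{"api": "apply_moves", "payload": {"rows": [{"x": 50, "y": -7, "z": 0, "rx": 0, "ry": 0, "rz": -1.5, "claw": 0}, {"x": 105, "y": -14, "z": 20, "rx": 0, "ry": 0, "rz": -3, "claw": 0}, {"x": 160, "y": -21, "z": 40, "rx": 0, "ry": 0, "rz": -4.5, "claw": 0}, {"x": 215, "y": -28, "z": 70, "rx": 0, "ry": 0, "rz": -6, "claw": 0}, {"x": 270, "y": -35, "z": 100, "rx": 0, "ry": 0, "rz": -7.5, "claw": 0}, {"x": 325, "y": -43, "z": 140, "rx": 0, "ry": 0, "rz": -8.7, "claw": 0}, {"x": 377, "y": -50, "z": 180, "rx": 0, "ry": 0, "rz": -8.7, "claw": 0}, {"x": 377, "y": -50, "z": 210, "rx": 0, "ry": 0, "rz": -8.7, "claw": 0}, {"x": 377, "y": -50, "z": 210, "rx": 0, "ry": 0, "rz": -8.7, "claw": 0}, {"x": 377, "y": -50, "z": 210, "rx": 0, "ry": 0, "rz": -8.7, "claw": 0}]}}

```text
time_s: 2.6
position: [0.4218, 0.2881, 0.2084]
tcp_rot: [[-0.778, 0.628, 0.001], [0.628, 0.778, 0.0], [-0.001, 0.001, -1.0]]
force: [0.5, -0.5, 0.1]
opening: 1.003
grasp_force: 0.0
```

Run:
```python
from h import *
go(.435,.3275,.044,51.3)
p,d=snap('side','s1');cv2.imwrite('pics/s1c.png',cv2.resize(p[270:384,150:310,::-1],(800,570),interpolation=3))
```

```text
xyz [ 14.6  38.8 164.4] r [ 0.01  0.01 -0.03]
```

View pics/s1c.png

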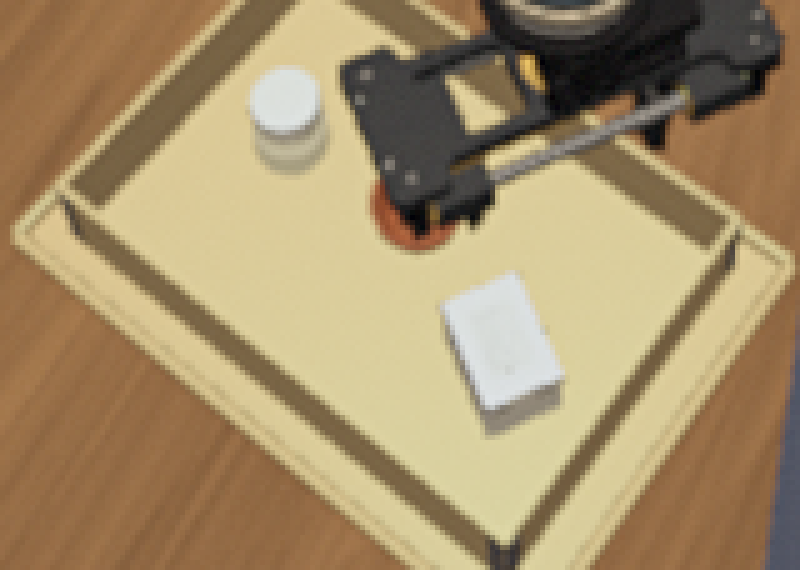

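The box is clear of the gripper. Its top corners in the crop are (442,307), (515,272), (563,375) and (487,412), and I'll check them against the first estimate.

Run:
```python
from h import *
P=np.array([world('side',None,150+u/5,270+v/5,.053)[:2] for u,v in[(442,307),(515,272),(563,375),(487,412)]])
print(P.mean(0),cv2.minAreaRect((P*1000).astype(np.float32)))
```

```text
[0.4309 0.3309] ((431.00146484375, 330.9530029296875), (43.35457992553711, 61.89160919189453), 51.3840446472168)
```

Emit:
{"api": "apply_moves", "payload": {"rows": [{"x": 8, "y": 20, "z": 0, "rx": 0, "ry": 0, "rz": 0, "claw": 0}, {"x": 16, "y": 39, "z": 30, "rx": 0, "ry": 0, "rz": 0, "claw": 0}, {"x": 16, "y": 39, "z": 80, "rx": 0, "ry": 0, "rz": 0, "claw": 0}, {"x": 16, "y": 39, "z": 110, "rx": 0, "ry": 0, "rz": 0, "claw": 0}, {"x": 16, "y": 39, "z": 135, "rx": 0, "ry": 0, "rz": 0, "claw": 0}, {"x": 16, "y": 39, "z": 150, "rx": 0, "ry": 0, "rz": 0, "claw": 0}, {"x": 16, "y": 39, "z": 160, "rx": 0, "ry": 0, "rz": 0, "claw": 0}, {"x": 16, "y": 39, "z": 164, "rx": 0, "ry": 0, "rz": 0, "claw": 0}, {"x": 16, "y": 39, "z": 164, "rx": 0, "ry": 0, "rz": 0, "claw": 0}, {"x": 16, "y": 39, "z": 164, "rx": 0, "ry": 0, "rz": 0, "claw": 0}]}}

```text
time_s: 3.9
position: [0.4335, 0.329, 0.0442]
tcp_rot: [[-0.779, 0.627, 0.001], [0.627, 0.779, 0.001], [-0.001, 0.001, -1.0]]
force: [-0.0, -0.2, 0.1]
opening: 1.001
grasp_force: 0.0
```

Emit:
{"api": "apply_moves", "payload": {"rows": [{"x": 0, "y": 0, "z": 0, "rx": 0, "ry": 0, "rz": 0, "claw": 80}, {"x": 0, "y": 0, "z": 0, "rx": 0, "ry": 0, "rz": 0, "claw": 130}, {"x": 0, "y": 0, "z": 0, "rx": 0, "ry": 0, "rz": 0, "claw": 180}, {"x": 0, "y": 0, "z": 0, "rx": 0, "ry": 0, "rz": 0, "claw": 180}, {"x": 0, "y": 0, "z": 0, "rx": 0, "ry": 0, "rz": 0, "claw": 180}, {"x": 0, "y": 0, "z": 0, "rx": 0, "ry": 0, "rz": 0, "claw": 180}, {"x": 0, "y": 0, "z": 0, "rx": 0, "ry": 0, "rz": 0, "claw": 180}, {"x": 0, "y": 0, "z": 0, "rx": 0, "ry": 0, "rz": 0, "claw": 180}]}}

```text
time_s: 4.9
position: [0.4332, 0.3288, 0.0435]
tcp_rot: [[-0.779, 0.627, 0.0], [0.627, 0.779, 0.0], [-0.0, 0.0, -1.0]]
force: [-0.8, 0.9, 0.4]
opening: 0.502
grasp_force: 30.0
```

Emit:
{"api": "apply_moves", "payload": {"rows": [{"x": 0, "y": 0, "z": -10, "rx": 0, "ry": 0, "rz": 0, "claw": 180}, {"x": 0, "y": 0, "z": -40, "rx": 0, "ry": 0, "rz": 0, "claw": 180}, {"x": 0, "y": 0, "z": -80, "rx": 0, "ry": 0, "rz": 0, "claw": 180}, {"x": 0, "y": 0, "z": -125, "rx": 0, "ry": 0, "rz": 0, "claw": 180}, {"x": 0, "y": 0, "z": -170, "rx": 0, "ry": 0, "rz": 0, "claw": 180}, {"x": 0, "y": 0, "z": -215, "rx": 0, "ry": 0, "rz": 0, "claw": 180}, {"x": 0, "y": 0, "z": -260, "rx": 0, "ry": 0, "rz": 0, "claw": 180}, {"x": 0, "y": 0, "z": -300, "rx": 0, "ry": 0, "rz": 0, "claw": 180}, {"x": 0, "y": 0, "z": -320, "rx": 0, "ry": 0, "rz": 0, "claw": 180}, {"x": 0, "y": 0, "z": -320, "rx": 0, "ry": 0, "rz": 0, "claw": 180}]}}

```text
time_s: 6.15
position: [0.4333, 0.3288, 0.3653]
tcp_rot: [[-0.779, 0.627, 0.003], [0.627, 0.779, 0.002], [-0.002, 0.003, -1.0]]
force: [0.1, 0.3, -2.7]
opening: 0.502
grasp_force: 30.0
```

Run:
```python
from h import *
print(read_state()['position'],read_state()['opening']);go(.503,-.1565,.36,12.5);go(.503,-.1565,.36,12.5-180)
```

```text
[0.4333 0.3288 0.3653] 0.501763536096819
xyz [-358.7 -334.2    4.8] r [0.04 0.   6.44]
xyz [-358.7 -334.2    4.8] r [ -0.01   0.04 -23.56]
```

Emit:
{"api": "apply_moves", "payload": {"rows": [{"x": -20, "y": -18, "z": 0, "rx": 0, "ry": 0, "rz": 0.3, "claw": 180}, {"x": -60, "y": -56, "z": 0, "rx": 0, "ry": 0, "rz": 1, "claw": 180}, {"x": -100, "y": -93, "z": 0, "rx": 0, "ry": 0, "rz": 1.7, "claw": 180}, {"x": -140, "y": -130, "z": 0, "rx": 0, "ry": 0, "rz": 2.5, "claw": 180}, {"x": -180, "y": -168, "z": 0, "rx": 0, "ry": 0, "rz": 3.3, "claw": 180}, {"x": -220, "y": -205, "z": 0, "rx": 0, "ry": 0, "rz": 4.1, "claw": 180}, {"x": -260, "y": -242, "z": 0, "rx": 0, "ry": 0, "rz": 4.9, "claw": 180}, {"x": -300, "y": -280, "z": 0, "rx": 0, "ry": 0, "rz": 5.7, "claw": 180}, {"x": -335, "y": -312, "z": 0, "rx": 0, "ry": 0, "rz": 6.4, "claw": 180}, {"x": -359, "y": -334, "z": 0, "rx": 0, "ry": 0, "rz": 6.4, "claw": 180}]}}

```text
time_s: 7.4
position: [0.5022, -0.1584, 0.3616]
tcp_rot: [[-0.218, 0.976, -0.003], [0.976, 0.218, 0.002], [0.002, -0.003, -1.0]]
force: [-0.4, -0.4, -2.8]
opening: 0.502
grasp_force: 30.0
```

Emit:
{"api": "apply_moves", "payload": {"rows": [{"x": 0, "y": 0, "z": 0, "rx": 0, "ry": 0, "rz": 0, "claw": 180}, {"x": 0, "y": 0, "z": 0, "rx": 0, "ry": 0, "rz": 0, "claw": 180}, {"x": 0, "y": 0, "z": 0, "rx": 0, "ry": 0, "rz": 0, "claw": 180}, {"x": 0, "y": 0, "z": 0, "rx": 0, "ry": 0, "rz": 0, "claw": 180}]}}

```text
time_s: 7.9
position: [0.503, -0.1555, 0.3636]
tcp_rot: [[-0.222, 0.975, -0.0], [0.975, 0.222, 0.0], [0.0, -0.0, -1.0]]
force: [-0.2, -0.8, -2.2]
opening: 0.507
grasp_force: 30.0
```

Run:
```python
from h import *
print(read_state()['position']);go(.503,-.1565,.241,12.5)
p,d=snap('side','s2');cv2.imwrite('pics/s2c.png',cv2.resize(p[70:250,200:400,::-1],(660,594),interpolation=3))
```

```text
[ 0.503  -0.1555  0.3636]
xyz [ -1.   -0.2 122.6] r [-0.   -0.    0.06]
```

View pics/s2c.png

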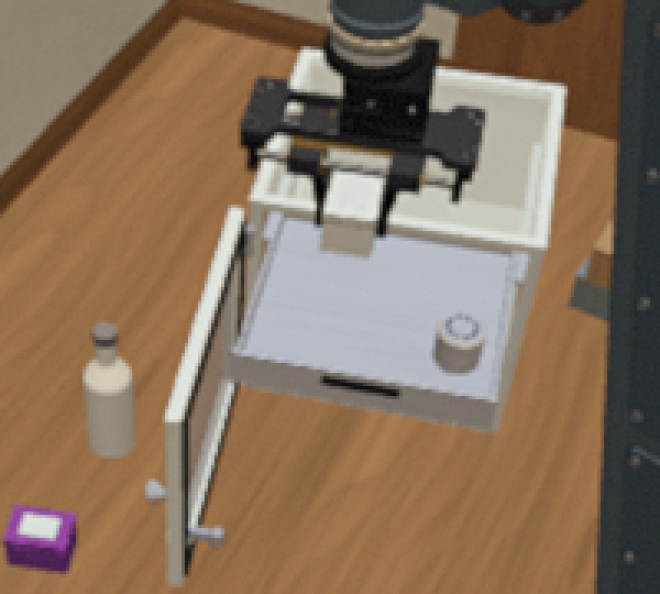

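The box is held level above the tray, clear of the canister (460,340) and the door (205,390). Lowering it now, slowly at the end.

Emit:
{"api": "apply_moves", "payload": {"rows": [{"x": -1, "y": 0, "z": 25, "rx": 0, "ry": 0, "rz": 0, "claw": 180}, {"x": -1, "y": 0, "z": 55, "rx": 0, "ry": 0, "rz": 0, "claw": 180}, {"x": -1, "y": 0, "z": 80, "rx": 0, "ry": 0, "rz": 0, "claw": 180}, {"x": -1, "y": 0, "z": 98, "rx": 0, "ry": 0, "rz": 0, "claw": 180}, {"x": -1, "y": 0, "z": 110, "rx": 0, "ry": 0, "rz": 0, "claw": 180}, {"x": -1, "y": 0, "z": 116, "rx": 0, "ry": 0, "rz": 0, "claw": 180}, {"x": -1, "y": 0, "z": 119, "rx": 0, "ry": 0, "rz": 0, "claw": 180}, {"x": -1, "y": 0, "z": 121, "rx": 0, "ry": 0, "rz": 0, "claw": 180}, {"x": -1, "y": 0, "z": 121, "rx": 0, "ry": 0, "rz": 0, "claw": 180}, {"x": -1, "y": 0, "z": 121, "rx": 0, "ry": 0, "rz": 0, "claw": 180}]}}

```text
time_s: 9.2
position: [0.5036, -0.1577, 0.2429]
tcp_rot: [[-0.221, 0.975, 0.001], [0.975, 0.221, -0.0], [-0.001, 0.001, -1.0]]
force: [-0.8, 1.2, -2.0]
opening: 0.505
grasp_force: 30.0
```

Emit:
{"api": "apply_moves", "payload": {"rows": [{"x": 0, "y": 0, "z": 1, "rx": 0, "ry": 0, "rz": 0, "claw": 180}, {"x": 0, "y": 0, "z": 2, "rx": 0, "ry": 0, "rz": 0, "claw": 180}, {"x": 0, "y": 0, "z": 3, "rx": 0, "ry": 0, "rz": 0, "claw": 180}, {"x": 0, "y": 0, "z": 3, "rx": 0, "ry": 0, "rz": 0, "claw": 180}, {"x": 0, "y": 0, "z": 3, "rx": 0, "ry": 0, "rz": 0, "claw": 180}]}}

```text
time_s: 9.82
position: [0.5034, -0.1576, 0.2395]
tcp_rot: [[-0.221, 0.975, -0.0], [0.975, 0.221, 0.0], [0.0, -0.0, -1.0]]
force: [-0.4, 0.2, -2.6]
opening: 0.502
grasp_force: 30.0
```

Emit:
{"api": "apply_moves", "payload": {"rows": [{"x": 0, "y": 0, "z": 1, "rx": 0, "ry": 0, "rz": 0, "claw": 180}, {"x": 0, "y": 0, "z": 1, "rx": 0, "ry": 0, "rz": 0, "claw": 180}, {"x": 0, "y": 0, "z": 1, "rx": 0, "ry": 0, "rz": 0, "claw": 180}]}}

```text
time_s: 10.2
position: [0.5034, -0.1576, 0.2394]
tcp_rot: [[-0.221, 0.975, 0.0], [0.975, 0.221, -0.0], [-0.001, 0.0, -1.0]]
force: [-2.1, 0.8, 5.4]
opening: 0.501
grasp_force: 30.0
```

Emit:
{"api": "apply_moves", "payload": {"rows": [{"x": 0, "y": 0, "z": -0.5, "rx": 0, "ry": 0, "rz": 0, "claw": 120}, {"x": 0, "y": 0, "z": -0.5, "rx": 0, "ry": 0, "rz": 0, "claw": 100}, {"x": 0, "y": 0, "z": -0.5, "rx": 0, "ry": 0, "rz": 0, "claw": 60}, {"x": 0, "y": 0, "z": -0.5, "rx": 0, "ry": 0, "rz": 0, "claw": 30}, {"x": 0, "y": 0, "z": -0.5, "rx": 0, "ry": 0, "rz": 0, "claw": 30}, {"x": 0, "y": 0, "z": -20, "rx": 0, "ry": 0, "rz": 0, "claw": 30}, {"x": 0, "y": 0, "z": -50, "rx": 0, "ry": 0, "rz": 0, "claw": 30}, {"x": 0, "y": 0, "z": -90, "rx": 0, "ry": 0, "rz": 0, "claw": 30}, {"x": 0, "y": 0, "z": -110, "rx": 0, "ry": 0, "rz": 0, "claw": 30}, {"x": 0, "y": 0, "z": -110, "rx": 0, "ry": 0, "rz": 0, "claw": 30}]}}

```text
time_s: 11.45
position: [0.5042, -0.158, 0.3502]
tcp_rot: [[-0.221, 0.975, 0.004], [0.975, 0.221, -0.002], [-0.003, 0.003, -1.0]]
force: [0.6, 0.4, -0.6]
opening: 0.88
grasp_force: 0.0
```

Run:
```python
from h import *
p,d=snap('side','s3');cv2.imwrite('pics/s3c.png',cv2.resize(p[70:250,200:400,::-1],(660,594),interpolation=3))
P=cloud('side',d)
for nm,c,lo,hi in(('box',(.5034,-.1576),.24,.26),('can',(.394,-.174),.235,.252)):
    m=(np.linalg.norm(P[...,:2]-c,axis=-1)<.045)&(P[...,2]>lo)&(P[...,2]<hi);q=P[m];print(nm,len(q),np.median(q,0))
print(read_state()['position'])
ax=np.array([.2164,-.976]);ay=np.array([.976,.2164]);f=np.array([.493,-.255])
# pushing start: tray front at rel x=-.175; tool yaw y along cabinet y
a=f+ax*(-.215); b=f+ax*(-.002-.011)
go(*a,.36,12.5)
```

```text
box 232 [ 0.5016 -0.1519  0.2465]
can 135 [ 0.3924 -0.168   0.2423]
[ 0.5034 -0.1575  0.3487]
xyz [122.2 -30.7 -11.4] r [0.01 0.01 0.04]
```

View pics/s3c.png

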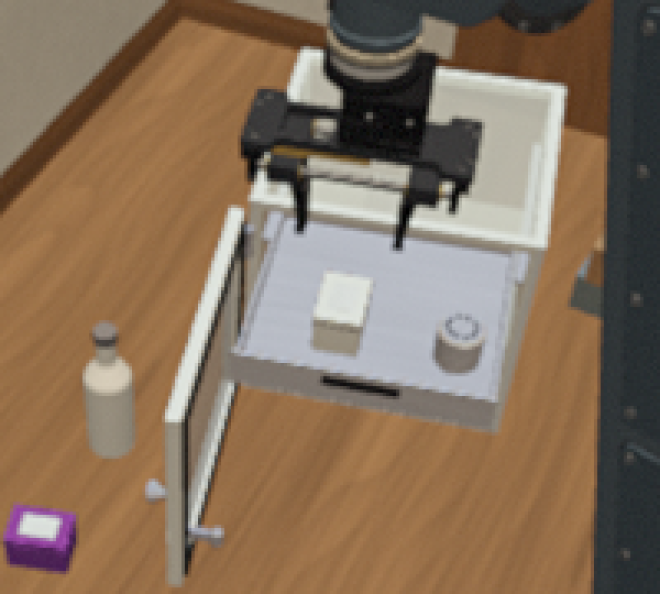

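The box stands flat at (343,310), the canister is upright at (460,345) and the gripper is clear. Next I'll move in front of the tray with the jaws shut.

Emit:
{"api": "apply_moves", "payload": {"rows": [{"x": 30, "y": -8, "z": 0, "rx": 0, "ry": 0, "rz": 0, "claw": 255}, {"x": 70, "y": -18, "z": 0, "rx": 0, "ry": 0, "rz": 0, "claw": 255}, {"x": 110, "y": -28, "z": 0, "rx": 0, "ry": 0, "rz": 0, "claw": 255}, {"x": 135, "y": -31, "z": 0, "rx": 0, "ry": 0, "rz": 0, "claw": 255}, {"x": 135, "y": -31, "z": 0, "rx": 0, "ry": 0, "rz": 0, "claw": 255}, {"x": 135, "y": -31, "z": 40, "rx": 0, "ry": 0, "rz": 0, "claw": 255}, {"x": 135, "y": -31, "z": 80, "rx": 0, "ry": 0, "rz": 0, "claw": 255}, {"x": 135, "y": -31, "z": 104, "rx": 0, "ry": 0, "rz": 0, "claw": 255}, {"x": 135, "y": -31, "z": 104, "rx": 0, "ry": 0, "rz": 0, "claw": 255}]}}

```text
time_s: 12.62
position: [0.4422, -0.0331, 0.2423]
tcp_rot: [[-0.22, 0.976, -0.006], [0.976, 0.22, 0.002], [0.003, -0.005, -1.0]]
force: [1.0, 0.2, 0.4]
opening: 0.02
grasp_force: 0.0
```

Emit:
{"api": "apply_moves", "payload": {"rows": [{"x": -8, "y": 0, "z": 0, "rx": 0, "ry": 0, "rz": 0, "claw": 255}, {"x": -16, "y": 0, "z": 0, "rx": 0, "ry": 0, "rz": 0, "claw": 255}, {"x": -24, "y": 0, "z": 0, "rx": 0, "ry": 0, "rz": 0, "claw": 255}, {"x": -30, "y": 0, "z": 0, "rx": 0, "ry": 0, "rz": 0, "claw": 255}, {"x": -36, "y": 0, "z": 0, "rx": 0, "ry": 0, "rz": 0, "claw": 255}, {"x": -42, "y": 0, "z": 0, "rx": 0, "ry": 0, "rz": 0, "claw": 255}, {"x": -48, "y": 0, "z": 0, "rx": 0, "ry": 0, "rz": 0, "claw": 255}, {"x": -54, "y": 0, "z": 0, "rx": 0, "ry": 0, "rz": 0, "claw": 255}, {"x": -60, "y": 0, "z": 0, "rx": 0, "ry": 0, "rz": 0, "claw": 255}]}}

```text
time_s: 13.75
position: [0.4565, -0.0914, 0.2445]
tcp_rot: [[-0.221, 0.975, -0.0], [0.975, 0.221, 0.0], [0.0, -0.0, -1.0]]
force: [-0.4, 1.7, 2.0]
opening: 0.009
grasp_force: 0.8
```

Emit:
{"api": "apply_moves", "payload": {"rows": [{"x": -10, "y": 0, "z": 0, "rx": 0, "ry": 0, "rz": 0, "claw": 255}, {"x": -22, "y": 0, "z": 0, "rx": 0, "ry": 0, "rz": 0, "claw": 255}, {"x": -34, "y": 0, "z": 0, "rx": 0, "ry": 0, "rz": 0, "claw": 255}, {"x": -46, "y": 0, "z": 0, "rx": 0, "ry": 0, "rz": 0, "claw": 255}, {"x": -58, "y": 0, "z": 0, "rx": 0, "ry": 0, "rz": 0, "claw": 255}, {"x": -70, "y": 0, "z": 0, "rx": 0, "ry": 0, "rz": 0, "claw": 255}, {"x": -82, "y": 0, "z": 0, "rx": 0, "ry": 0, "rz": 0, "claw": 255}, {"x": -94, "y": 0, "z": 0, "rx": 0, "ry": 0, "rz": 0, "claw": 255}, {"x": -106, "y": 0, "z": 0, "rx": 0, "ry": 0, "rz": 0, "claw": 255}, {"x": -116, "y": 0, "z": 0, "rx": 0, "ry": 0, "rz": 0, "claw": 255}]}}

```text
time_s: 15.0
position: [0.4823, -0.2052, 0.2444]
tcp_rot: [[-0.22, 0.975, -0.0], [0.975, 0.22, 0.0], [0.0, -0.0, -1.0]]
force: [-1.5, 1.5, 0.1]
opening: 0.008
grasp_force: 0.9
```

Emit:
{"api": "apply_moves", "payload": {"rows": [{"x": -8, "y": 0, "z": 0, "rx": 0, "ry": 0, "rz": 0, "claw": 255}, {"x": -15, "y": 0, "z": 0, "rx": 0, "ry": 0, "rz": 0, "claw": 255}, {"x": -21, "y": 0, "z": 0, "rx": 0, "ry": 0, "rz": 0, "claw": 255}, {"x": -26, "y": 0, "z": 0, "rx": 0, "ry": 0, "rz": 0, "claw": 255}, {"x": -30, "y": 0, "z": 0, "rx": 0, "ry": 0, "rz": 0, "claw": 255}, {"x": -33, "y": 0, "z": 0, "rx": 0, "ry": 0, "rz": 0, "claw": 255}, {"x": -33, "y": 0, "z": 0, "rx": 0, "ry": 0, "rz": 0, "claw": 255}]}}

```text
time_s: 15.88
position: [0.4899, -0.2371, 0.2447]
tcp_rot: [[-0.221, 0.975, 0.001], [0.975, 0.221, -0.001], [-0.001, 0.001, -1.0]]
force: [-0.4, 0.5, -0.6]
opening: 0.009
grasp_force: 0.2
```

Emit:
{"api": "apply_moves", "payload": {"rows": [{"x": -2, "y": 0, "z": 0, "rx": 0, "ry": 0, "rz": 0, "claw": 255}, {"x": -4, "y": 0, "z": 0, "rx": 0, "ry": 0, "rz": 0, "claw": 255}, {"x": -6, "y": 0, "z": 0, "rx": 0, "ry": 0, "rz": 0, "claw": 255}, {"x": -7, "y": 0, "z": 0, "rx": 0, "ry": 0, "rz": 0, "claw": 255}, {"x": -7, "y": 0, "z": 0, "rx": 0, "ry": 0, "rz": 0, "claw": 255}, {"x": -7, "y": 0, "z": 0, "rx": 0, "ry": 0, "rz": 0, "claw": 255}]}}

```text
time_s: 16.62
position: [0.4904, -0.2396, 0.2447]
tcp_rot: [[-0.22, 0.975, -0.001], [0.975, 0.22, 0.008], [0.008, 0.0, -1.0]]
force: [0.1, 11.1, 6.1]
opening: 0.01
grasp_force: 5.2
```

The tray is at its stop: 7 mm was commanded, it moved 2.6 mm, and the force rose to 11 N. Next I'll back away and plan the door path.

```bash
cat >> h.py <<'E'
ax=np.array([.2164,-.976]);ay=np.array([.976,.2164]);f=np.array([.493,-.255])
def door(th,r=.24,h=.015): # rel -> world xy of TCP
    p=np.array([-.004,.14])+r*np.array([-np.sin(th),-np.cos(th)])+(.018+h)*np.array([-np.cos(th),np.sin(th)])
    return f+ax*p[0]+ay*p[1]
E
python3 - <<'E'
from h import *
p0=np.array([.490,-.240,.2447]);R=np.array(read_state()['tcp_rot'])
go(*(f+ax*-.09),.2447,12.5,p=p0);go(*(f+ax*-.15+ay*.03),.36,12.5,p=p0)
go(*door(1.54,h=.045),.36,12.5,p=p0);print(door(1.54,h=.045))
E
```

```text
xyz [74.7 -0.   0.6] r [ 0.   -0.07  0.04]
xyz [ 135.4   30.2 -114.2] r [ 0.   -0.07  0.04]
xyz [ 230.6  196.1 -113.5] r [ 0.   -0.07  0.04]
[0.6307 0.0272]
```

Emit:
{"api": "apply_moves", "payload": {"rows": [{"x": 20, "y": 0, "z": 0, "rx": 0, "ry": 0, "rz": 0, "claw": 255}, {"x": 55, "y": 0, "z": -5, "rx": 0, "ry": 0, "rz": 0, "claw": 255}, {"x": 90, "y": 0, "z": -40, "rx": 0, "ry": 0, "rz": 0, "claw": 255}, {"x": 120, "y": 0, "z": -85, "rx": 0, "ry": 0, "rz": 0, "claw": 255}, {"x": 150, "y": 20, "z": -115, "rx": 0, "ry": 0, "rz": 0, "claw": 255}, {"x": 175, "y": 65, "z": -120, "rx": 0, "ry": 0, "rz": 0, "claw": 255}, {"x": 205, "y": 110, "z": -120, "rx": 0, "ry": 0, "rz": 0, "claw": 255}, {"x": 234, "y": 155, "z": -120, "rx": 0, "ry": 0, "rz": 0, "claw": 255}, {"x": 234, "y": 196, "z": -120, "rx": 0, "ry": 0, "rz": 0, "claw": 255}, {"x": 234, "y": 196, "z": -120, "rx": 0, "ry": 0, "rz": 0, "claw": 255}]}}

```text
time_s: 17.88
position: [0.6327, 0.0291, 0.3637]
tcp_rot: [[-0.223, 0.975, 0.002], [0.975, 0.223, -0.001], [-0.002, 0.001, -1.0]]
force: [-1.4, -0.0, -0.2]
opening: 0.007
grasp_force: 0.0
```

Run:
```python
from h import *
s=read_state();print(s['position']);p,d=snap('side','s4');A=cv2.resize(p[70:250,200:400,::-1],(660,594),interpolation=3);cv2.imwrite('pics/s4c.png',A)
go(*door(1.54,h=.045),.25,12.5)
```

```text
[0.6327 0.0291 0.3637]
xyz [ -1.1  -0.6 113.7] r [-0.01  0.01  0.05]
```

View pics/s4c.png

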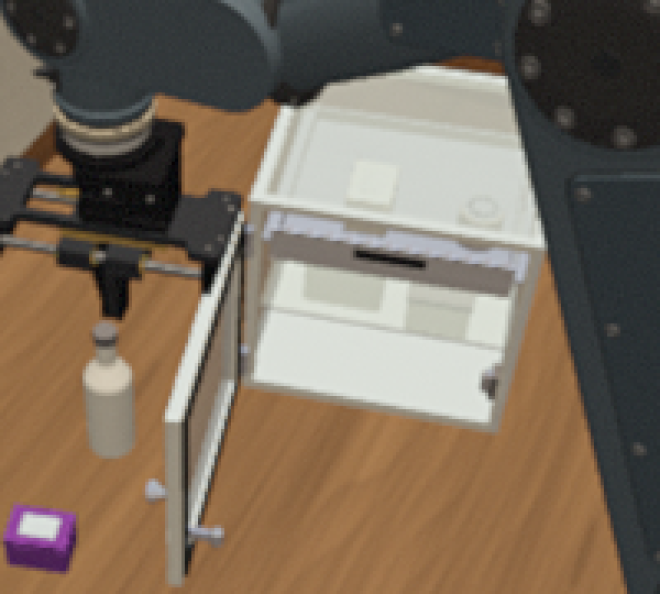

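The tray is home with the box (370,185) and canister (482,208) standing under the roof. The gripper is outside the door, above the bottle's height. I'll lower it there.

Emit:
{"api": "apply_moves", "payload": {"rows": [{"x": -1, "y": 0, "z": 40, "rx": 0, "ry": 0, "rz": 0, "claw": 255}, {"x": -1, "y": 0, "z": 80, "rx": 0, "ry": 0, "rz": 0, "claw": 255}, {"x": -1, "y": 0, "z": 105, "rx": 0, "ry": 0, "rz": 0, "claw": 255}, {"x": -1, "y": 0, "z": 114, "rx": 0, "ry": 0, "rz": 0, "claw": 255}, {"x": -1, "y": 0, "z": 114, "rx": 0, "ry": 0, "rz": 0, "claw": 255}, {"x": -1, "y": 0, "z": 114, "rx": 0, "ry": 0, "rz": 0, "claw": 255}]}}

```text
time_s: 18.68
position: [0.6315, 0.0268, 0.2522]
tcp_rot: [[-0.22, 0.975, 0.003], [0.975, 0.22, -0.001], [-0.001, 0.003, -1.0]]
force: [-0.9, 0.1, 0.8]
opening: 0.009
grasp_force: 0.0
```

Run:
```python
from h import *
s=read_state();print(s['position'],s['force'])
for th in np.arange(1.54,-.01,-.07): print(round(th,2),end=' ');go(*door(th),.25,12.5)
```

```text
[0.6315 0.0268 0.2522] [-0.8872  0.1004  0.777 ]
1.54 xyz [ -0.2 -30.7   2.1] r [0.03 0.01 0.04]
1.47 xyz [  1.1 -47.6   2. ] r [0.03 0.01 0.04]
1.4 xyz [  1.2 -64.5   2. ] r [0.03 0.01 0.04]
1.33 xyz [  0.1 -81.5   2. ] r [0.03 0.01 0.04]
1.26 xyz [ -2.2 -98.3   1.9] r [0.03 0.01 0.04]
1.19 xyz [  -5.7 -114.8    1.9] r [0.03 0.01 0.04]
1.12 xyz [ -10.3 -131.2    1.8] r [0.03 0.01 0.04]
1.05 xyz [ -16.  -147.1    1.8] r [0.03 0.01 0.04]
0.98 xyz [ -22.9 -162.6    1.8] r [0.03 0.01 0.04]
0.91 xyz [ -30.8 -177.6    1.7] r [0.03 0.01 0.04]
0.84 xyz [ -39.7 -192.     1.7] r [0.03 0.01 0.04]
0.77 xyz [ -49.6 -205.8    1.7] r [0.03 0.01 0.04]
0.7 xyz [ -60.5 -218.8    1.6] r [0.03 0.01 0.04]
0.63 xyz [ -72.2 -231.     1.6] r [0.03 0.01 0.04]
0.56 xyz [ -84.8 -242.4    1.6] r [0.03 0.01 0.04]
0.49 xyz [ -98.1 -252.8    1.6] r [0.03 0.01 0.04]
0.42 xyz [-112.1 -262.4    1.6] r [0.03 0.01 0.04]
0.35 xyz [-126.8 -270.9    1.6] r [0.03 0.01 0.04]
0.28 xyz [-142.  -278.3    1.6] r [0.03 0.01 0.04]
0.21 xyz [-157.7 -284.7    1.6] r [0.03 0.01 0.04]
0.14 xyz [-173.8 -290.     1.6] r [0.03 0.01 0.04]
0.07 xyz [-190.3 -294.1    1.6] r [0.03 0.01 0.04]
-0.0 xyz [-207.  -297.     1.6] r [0.03 0.01 0.04]
```

Emit:
{"api": "apply_moves", "payload": {"rows": [{"x": 0, "y": -8, "z": 2, "rx": 0, "ry": 0, "rz": 0, "claw": 255}, {"x": 0, "y": -18, "z": 2, "rx": 0, "ry": 0, "rz": 0, "claw": 255}, {"x": 0, "y": -28, "z": 2, "rx": 0, "ry": 0, "rz": 0, "claw": 255}, {"x": 1, "y": -38, "z": 2, "rx": 0, "ry": 0, "rz": 0, "claw": 255}, {"x": 1, "y": -50, "z": 2, "rx": 0, "ry": 0, "rz": 0, "claw": 255}, {"x": 1, "y": -65, "z": 2, "rx": 0, "ry": 0, "rz": 0, "claw": 255}, {"x": 0, "y": -82, "z": 2, "rx": 0, "ry": 0, "rz": 0, "claw": 255}, {"x": -2, "y": -98, "z": 2, "rx": 0, "ry": 0, "rz": 0, "claw": 255}, {"x": -6, "y": -115, "z": 2, "rx": 0, "ry": 0, "rz": 0, "claw": 255}, {"x": -6, "y": -115, "z": 2, "rx": 0, "ry": 0, "rz": 0, "claw": 255}]}}

```text
time_s: 19.92
position: [0.5182, -0.0045, 0.2485]
tcp_rot: [[-0.219, 0.976, -0.002], [0.976, 0.219, 0.0], [0.001, -0.002, -1.0]]
force: [-0.3, 0.3, -0.4]
opening: 0.004
grasp_force: 0.0
```

Run:
```python
from h import *
s=read_state();print(s['position'],s['force'],s['moment'])
P=cloud('top',snap('top','t2')[1]);m=(P[...,2]>.25)&(P[...,2]<.275)&(P[...,1]>-.2)&(P[...,0]>.35)&(P[...,0]<.7)
q=P[m];print(len(q),cv2.minAreaRect((q[:,:2]*1000).astype(np.float32)))
for th in np.arange(1.19,-.01,-.07): print(round(th,2),end=' ');go(*door(th),.25,12.5)
```

```text
[ 0.5182 -0.0045  0.2485] [-0.2766  0.3028 -0.4015] [ 0.0183 -0.1282 -0.0187]
355 ((577.0305786132812, -132.58529663085938), (18.49789047241211, 175.17019653320312), 36.66840362548828)
1.19 xyz [ 0.1  1.5 -1.4] r [-0.   -0.    0.03]
1.12 xyz [ -4.6 -14.8  -1.4] r [-0.   -0.    0.03]
1.05 xyz [-10.3 -30.8  -1.4] r [-0.   -0.    0.03]
0.98 xyz [-17.2 -46.3  -1.4] r [-0.   -0.    0.03]
0.91 xyz [-25.1 -61.2  -1.4] r [-0.   -0.    0.03]
0.84 xyz [-34.  -75.6  -1.4] r [-0.   -0.    0.03]
0.77 xyz [-44.  -89.4  -1.4] r [-0.   -0.    0.03]
0.7 xyz [ -54.8 -102.4   -1.4] r [-0.   -0.    0.03]
0.63 xyz [ -66.6 -114.6   -1.4] r [-0.   -0.    0.03]
0.56 xyz [ -79.1 -126.    -1.4] r [-0.   -0.    0.03]
0.49 xyz [ -92.5 -136.4   -1.4] r [-0.   -0.    0.03]
0.42 xyz [-106.5 -145.9   -1.4] r [-0.   -0.    0.03]
0.35 xyz [-121.2 -154.4   -1.4] r [-0.   -0.    0.03]
0.28 xyz [-136.4 -161.9   -1.4] r [-0.   -0.    0.03]
0.21 xyz [-152.1 -168.2   -1.4] r [-0.   -0.    0.03]
0.14 xyz [-168.2 -173.5   -1.4] r [-0.   -0.    0.03]
0.07 xyz [-184.7 -177.6   -1.4] r [-0.   -0.    0.03]
-0.0 xyz [-201.4 -180.5   -1.4] r [-0.   -0.    0.03]
```

The door has swung to about 1.15 rad and is following the gripper. I'll carry on along the arc.

Emit:
{"api": "apply_moves", "payload": {"rows": [{"x": -2, "y": -7, "z": 0, "rx": 0, "ry": 0, "rz": 0, "claw": 255}, {"x": -7, "y": -22, "z": 0, "rx": 0, "ry": 0, "rz": 0, "claw": 255}, {"x": -14, "y": -38, "z": 0, "rx": 0, "ry": 0, "rz": 0, "claw": 255}, {"x": -21, "y": -54, "z": 0, "rx": 0, "ry": 0, "rz": 0, "claw": 255}, {"x": -30, "y": -69, "z": 0, "rx": 0, "ry": 0, "rz": 0, "claw": 255}, {"x": -39, "y": -83, "z": 0, "rx": 0, "ry": 0, "rz": 0, "claw": 255}, {"x": -49, "y": -96, "z": 0, "rx": 0, "ry": 0, "rz": 0, "claw": 255}, {"x": -61, "y": -109, "z": 0, "rx": 0, "ry": 0, "rz": 0, "claw": 255}, {"x": -73, "y": -120, "z": 0, "rx": 0, "ry": 0, "rz": 0, "claw": 255}, {"x": -85, "y": -131, "z": 0, "rx": 0, "ry": 0, "rz": 0, "claw": 255}]}}

```text
time_s: 21.22
position: [0.4102, -0.1168, 0.2486]
tcp_rot: [[-0.22, 0.975, -0.0], [0.975, 0.22, 0.0], [0.0, 0.0, -1.0]]
force: [0.6, -0.0, 0.6]
opening: 0.007
grasp_force: 0.3
```

Emit:
{"api": "apply_moves", "payload": {"rows": [{"x": -8, "y": -5, "z": 0, "rx": 0, "ry": 0, "rz": 0, "claw": 255}, {"x": -18, "y": -13, "z": 0, "rx": 0, "ry": 0, "rz": 0, "claw": 255}, {"x": -30, "y": -19, "z": 0, "rx": 0, "ry": 0, "rz": 0, "claw": 255}, {"x": -42, "y": -26, "z": 0, "rx": 0, "ry": 0, "rz": 0, "claw": 255}, {"x": -54, "y": -31, "z": 0, "rx": 0, "ry": 0, "rz": 0, "claw": 255}, {"x": -66, "y": -37, "z": 0, "rx": 0, "ry": 0, "rz": 0, "claw": 255}, {"x": -76, "y": -40, "z": 0, "rx": 0, "ry": 0, "rz": 0, "claw": 255}, {"x": -86, "y": -43, "z": 0, "rx": 0, "ry": 0, "rz": 0, "claw": 255}, {"x": -86, "y": -43, "z": 0, "rx": 0, "ry": 0, "rz": 0, "claw": 255}]}}

```text
time_s: 22.35
position: [0.3881, -0.2103, 0.2486]
tcp_rot: [[-0.22, 0.976, 0.0], [0.976, 0.22, -0.001], [-0.001, 0.0, -1.0]]
force: [-0.6, 0.9, -0.3]
opening: 0.006
grasp_force: 0.0
```

Run:
```python
from h import *
s=read_state();print(s['position'],s['force'])
P=cloud('top',snap('top','t3')[1]);rel=P[...,:2]-f;X=rel@ax;Y=rel@ay
m=(P[...,2]>.25)&(P[...,2]<.275)&(X<-.012)&(X>-.25)&(np.abs(Y)<.16)
q=np.stack([X[m],Y[m]],-1);print(len(q),cv2.minAreaRect((q*1000).astype(np.float32)))
for th in (.14,.07,0): print(round(th,2),end=' ');go(*door(th),.25,12.5)
```

```text
[ 0.3881 -0.2103  0.2486] [-0.5654  0.9325 -0.3194]
271 ((-23.314857482910156, 75.14725494384766), (131.42942810058594, 19.367233276367188), 83.06483459472656)
0.14 xyz [ 3.1 -0.2 -1.5] r [-0.    0.    0.04]
0.07 xyz [-13.3  -4.3  -1.5] r [-0.    0.    0.04]
0 xyz [-30.   -7.3  -1.5] r [-0.    0.    0.04]
```

The door is at about 0.12 rad. Now I'll push it slowly over the catch.

Emit:
{"api": "apply_moves", "payload": {"rows": [{"x": -4, "y": -1, "z": 0, "rx": 0, "ry": 0, "rz": 0, "claw": 255}, {"x": -8, "y": -2, "z": 0, "rx": 0, "ry": 0, "rz": 0, "claw": 255}, {"x": -12, "y": -3, "z": 0, "rx": 0, "ry": 0, "rz": 0, "claw": 255}, {"x": -16, "y": -4, "z": 0, "rx": 0, "ry": 0, "rz": 0, "claw": 255}, {"x": -20, "y": -5, "z": 0, "rx": 0, "ry": 0, "rz": 0, "claw": 255}, {"x": -24, "y": -6, "z": 0, "rx": 0, "ry": 0, "rz": 0, "claw": 255}, {"x": -28, "y": -7, "z": 0, "rx": 0, "ry": 0, "rz": 0, "claw": 255}, {"x": -31, "y": -7, "z": 0, "rx": 0, "ry": 0, "rz": 0, "claw": 255}, {"x": -31, "y": -7, "z": 0, "rx": 0, "ry": 0, "rz": 0, "claw": 255}, {"x": -31, "y": -7, "z": 0, "rx": 0, "ry": 0, "rz": 0, "claw": 255}]}}

```text
time_s: 23.65
position: [0.388, -0.2414, 0.2486]
tcp_rot: [[-0.221, 0.975, 0.0], [0.975, 0.221, -0.001], [-0.001, -0.0, -1.0]]
force: [0.8, 0.3, -0.1]
opening: 0.005
grasp_force: 0.0
```

Emit:
{"api": "apply_moves", "payload": {"rows": [{"x": -2, "y": 0, "z": 0, "rx": 0, "ry": 0, "rz": 0, "claw": 255}, {"x": -4, "y": 0, "z": 0, "rx": 0, "ry": 0, "rz": 0, "claw": 255}, {"x": -5, "y": 0, "z": 0, "rx": 0, "ry": 0, "rz": 0, "claw": 255}, {"x": -5, "y": 0, "z": 0, "rx": 0, "ry": 0, "rz": 0, "claw": 255}]}}

```text
time_s: 24.15
position: [0.3879, -0.2419, 0.2484]
tcp_rot: [[-0.22, 0.975, -0.003], [0.975, 0.22, 0.008], [0.009, -0.001, -1.0]]
force: [-0.4, 10.6, 7.3]
opening: 0.002
grasp_force: 5.2
```

The door is against its stop with 10.6 N on it. I'll retreat and check.

Emit:
{"api": "apply_moves", "payload": {"rows": [{"x": 10, "y": 0, "z": 0, "rx": 0, "ry": 0, "rz": 0, "claw": 255}, {"x": 30, "y": 0, "z": 0, "rx": 0, "ry": 0, "rz": 0, "claw": 255}, {"x": 60, "y": 0, "z": -20, "rx": 0, "ry": 0, "rz": 0, "claw": 255}, {"x": 80, "y": 20, "z": -60, "rx": 0, "ry": 0, "rz": 0, "claw": 255}, {"x": 100, "y": 40, "z": -100, "rx": 0, "ry": 0, "rz": 0, "claw": 255}, {"x": 130, "y": 50, "z": -120, "rx": 0, "ry": 0, "rz": 0, "claw": 255}, {"x": 160, "y": 50, "z": -120, "rx": 0, "ry": 0, "rz": 0, "claw": 255}, {"x": 160, "y": 50, "z": -120, "rx": 0, "ry": 0, "rz": 0, "claw": 255}, {"x": 160, "y": 50, "z": -120, "rx": 0, "ry": 0, "rz": 0, "claw": 255}, {"x": 160, "y": 50, "z": -120, "rx": 0, "ry": 0, "rz": 0, "claw": 255}]}}

```text
time_s: 25.4
position: [0.4027, -0.0796, 0.3683]
tcp_rot: [[-0.22, 0.976, -0.0], [0.976, 0.22, -0.0], [-0.0, -0.0, -1.0]]
force: [-0.5, -0.8, 0.7]
opening: 0.005
grasp_force: 0.0
```

Run:
```python
from h import *
s=read_state();print(s['position'],s['force'],s['qvel'])
p,d=snap('side','s5');cv2.imwrite('pics/s5c.png',cv2.resize(p[50:250,190:400,::-1],(624,594),interpolation=3))
P=cloud('top',snap('top','t5')[1]);rel=P[...,:2]-f;X=rel@ax;Y=rel@ay
for lo,hi in((.07,.13),(-.12,-.06)):
    m=(P[...,2]>.25)&(P[...,2]<.275)&(X<.02)&(X>-.1)&(Y>lo)&(Y<hi);print(m.sum(),np.percentile(X[m],[2,10]) if m.any() else '')
```

```text
[ 0.4027 -0.0796  0.3683] [-0.486  -0.761   0.6795] [-0.2856  0.179  -0.146   0.1371  0.1803  0.0745]
288 [-0.0251 -0.0226]
293 [-0.0244 -0.0224]
```

View pics/s5c.png

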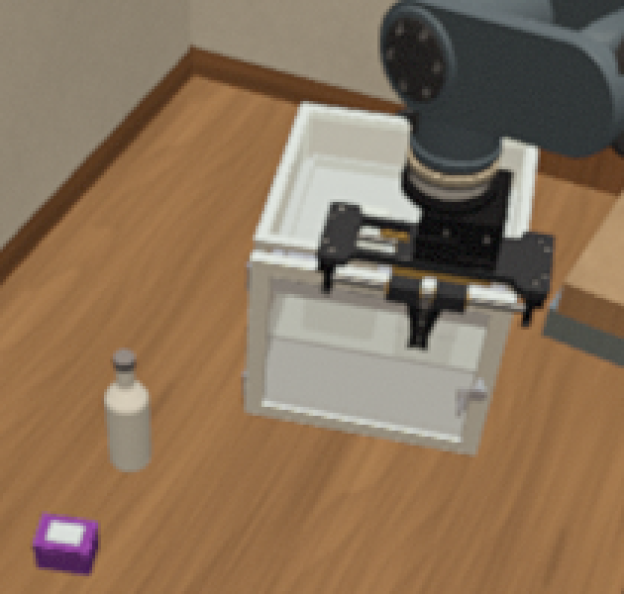

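The door is flush: its outer face is 22 mm out at both the hinge side and the free side, as it should be when shut. The bottle is untouched and the arm is clear.

```bash
python3 -c "
from rig import hand_in;print(hand_in())"
```

```text
the job is handed in; nothing more can be done
None
```

I handed the job in at about 25 s on the robot's clock: the finds box is flat in the tray beside the upright canister, the tray is home, and the door is shut on its catch. The hand-in call returned no verdict.

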